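# Shim the short foot of a rocking plinth box

### The arm

A 6-joint arm with a two-finger parallel gripper is mounted at the origin on the work surface. World frame = base frame: x ahead of the robot, y to its left, z up, the work surface at z = 0. Lengths are in m, angles in rad, forces in N, time in s.
With the tool pointing down it reaches from about 0.35 to 0.975 m from the base axis. Payload 4.9 kg.
Tool frame: the origin (TCP) lies between the finger pads; the fingertips stand 25 mm ahead of it and the grasp point (between the pads) lies 6 mm ahead of it; z points along the fingers, y is the line along which they close (so a half turn about z gives the same grasp; the last joint's range is limited). The gripper opens to 85 mm and grips with 20 to 120 N. Pads are 22 mm wide; open, the fingers measure 114 mm over their backs; the gripper's body (76 mm by 85 mm) begins 54 mm behind the grasp point. The pads swing forward as they close: fully open they stand 13 mm farther back than shut.
Start: joints at [-1.22, 0.053, 1.613, -0, 1.476, -0.119], TCP at [0.283, -0.557, 0.224] pointing down, gripper open.
Joint ranges: [-3.01, 3.01], [-1.01, 2.22], [0.06, 2.58], [-1.02, 4.17], [0.09, 2.62], [-3.14, 3.14]. Speed limits (rad/s): [2.57, 2.57, 3.14, 3.14, 3.14, 3.14].

### API

Orientations are given as a unit quaternion [w, x, y, z].
In Python, from plant import manip gives the robot as it stands.
- The arm moves only by the shell command python3 -m inch 'ROWS'. ROWS is JSON, a list of rows, each a list of 3 entries, a list of its own where there are three numbers: the shift along the tool's x, y, z in m, then the turn, a rotation vector about the tool's x, y, z in rad, then the opening, from 0 (shut) to 1 (fully open). A call has 1 to 8 rows; each row shifts and turns the commanded pose from where the row before left it, along the tool's axes as they then stand; what a row does not reach is not made up. A row lasts 1/10 s, in which the tool goes at most 50 mm and 8.59 degrees, less where a joint would pass 70% of its speed; a pose out of reach is approached as far as the arm can. A call with a gripper value outside its range is refused whole. The fingers move at their own pace and stop on an object; the grip force is fixed at half the most. Time passes only in rows, so rows that do not move let the fingers close. It gives the time, the measured TCP pose, the force, the opening and the grip force at its end, in the units of the state.
- manip.state(): the state, without advancing time (a new reading comes with each control period).
- manip.grab_frame(name): name is "scene" or "top"; returns (picture, depth): 400x640x3 uint8, red, green, blue; 400x640 float32, m along the optical axis (not along the pixel's ray), 0 where there is no reading.
- manip.camera_params(name): a dict with "camera_matrix" (3x3 intrinsics, pixels), "rvec" (rotation vector, rad) and "tvec" (3), from world to camera coordinates, as OpenCV has them. Camera axes: x right, y down, z forward; pixel columns grow to the right and rows downward; lengths in m; the calibration is good to about 2 mm. A picture is of the moment at which its call begins. camera_params takes no time and is no camera call.
- manip.job_done(): hands the job in; it is judged then, once.
Trained networks look in the newest picture that a camera, given by its name, has taken for a name from the list of things; names that differ only in an ending like _2 or _b are one class to them, and where a whole thing is asked for, a point or a joint stands for the part that bears it (a point fixed in the world has none). Each returns a list of dicts, best first, with "score" (0 to 1); they miss things now and then, are a little off and sometimes report something else, mostly with a low value. They report only what shows in the picture. A call takes as long as a camera call. They do not tell look-alikes from the thing itself.
- manip.look_for(camera, label): "point" ([x, y, z] in m, in world coordinates, good to about 4 mm: the middle of the surface that is visible of it).
The state is a dict: "time": time; "joint_pos": joint angles; "joint_vel": joint speeds; "joint_efforts": joint torques, N m; "tool_pos": TCP position; "tool_rot": TCP orientation; "contact_force": force on the tool from outside, world axes, zero at the start; "ft_torque": the same for the moment, N m; "gripper_width": opening from 0.0 (shut) to 1.0 (fully open); "grasp_force": force on a finger pad.
Only numpy, scipy, OpenCV 4.12 (cv2) and the standard library are available. Lean on these libraries where they do the work, as an engineer would, in place of code of your own. Each camera call takes 0.05 s, during which the arm holds its last target. There are 200 camera calls.

### The job

The low plywood plinth box rocks because the block foot under its blue-taped corner is too short: press that corner down with your fingertips to feel it rock, then push the dark wedge, thin end first, along the bench under that foot until the box stands level and no longer rocks. Test it by pressing on the taped corner again, push the wedge a little more if it still dips, and finish while still holding the steady corner pressed down with your fingertips, so that it can be nailed. Pick nothing up, keep the box where it stands, and leave everything else on the bench alone.

Things in the scene. Friction and masses are not known exactly. Their poses are not given: they have to be found in the camera images.
- plinth: plywood box, smooth white top, 280 (x) x 240 (y) mm, 68 high, 0.9 kg, loose. Origin at bench level under its middle, z up. Body z 30-68 mm; block feet 35 mm square, 30 high, centred at x +-120, y +-100. The foot at x +120, y -100 is shorter by an unknown 6 to 11 mm and hangs clear while the box stands level on the others; 1 to 2 N down on that corner rocks the box until this foot meets the bench
- loose_corner (a point): the place to press: on the box's top face (68 mm above the bench when level), over the middle of the short foot; a strip of blue tape 50 x 24 mm lies across it
- foot_place (a point): the point at bench level, in the box's frame, straight below the middle of the short foot (x +120, y -100, z 0 mm of the box). The foot's outer face towards the wedge (box -y) is 17.5 mm from it
- wedge: dark hardwood wedge, 150 long, 45 wide, 60 g, flat on the bench, thin end roughly towards the short foot. Origin mid underside; x towards the thin end, z up. Tapers evenly (0.12 mm per mm) from 20 mm thick at the heel (x -75) to 2 mm at the nose (x +75). It meets the foot's outer lower edge; the push needed rises by several newtons as it tightens; friction then holds it
- wedge_nose (a point): middle of the wedge's thin end, on its underside
- wedge_heel (a point): middle of the wedge's thick upright end face, 45 mm wide and 20 mm high, 10 mm above the bench: the face to push on
- block_a: pine block 75 x 40 x 28 mm, bystander; origin at the middle of its underside
- block_b: pine block 80 x 42 x 30 mm, bystander; origin at the middle of its underside
- block_c: pine block 70 x 45 x 32 mm, bystander; origin at the middle of its underside
- hammer: hammer with a green handle, 300 mm long, 26 mm high, lying on the right of the bench, bystander; origin under the middle of its length, head towards its x
- glue: white glue bottle, 60 mm wide and 170 mm high, standing, bystander; origin at the middle of its base
- tape_measure: yellow tape measure 68 x 64 x 38 mm, bystander; origin at the middle of its underside
- nailer: blue air nailer lying on its side on the left of the bench, 280 x 210 mm and 70 mm high, bystander; origin under its blue body
Not all that is in view belongs to the job. There is more than one size of the wedge; the one meant has the size given above.

How it is judged:
On the way, in this order (a step that is already met when the one before it is completed fails the run):
1. the taped corner is pressed down and the box rocks (the corner dips by 3 mm or more under the fingers) (contact force between the fingers and plinth above 0.4 N and height (world z) of loose_corner below 0.065 m), for 0.1 s.
2. the wedge is pushed under the short foot, the fingers are off the box and the box stands level (x of foot_place in the frame of wedge between -0.05 and 0.068 m and y of foot_place in the frame of wedge between -0.028 and 0.028 m and contact force between the fingers and plinth below 0.3 N and angle between plinth's own z axis and vertical below 0.01 rad), for 0.1 s.
At the end, for the whole second after the job is handed in: the wedge lies under the short foot (within 28 mm of its centre line) and carries over 2 N; the fingertips press the box over 2.5 N within 60 mm of the mark, off the wedge; so pressed the box is level within 0.010 rad (about 1.5 mm), at rest, and within 20 mm of its place (that corner 25 mm) (x of foot_place in the frame of wedge between -0.05 and 0.068 m and y of foot_place in the frame of wedge between -0.028 and 0.028 m and distance of plinth from where it was at the start of the episode below 0.02 m and distance of loose_corner from where it was at the start of the episode below 0.025 m and contact force between the fingers and plinth above 2.5 N and contact force between wedge and plinth above 2 N and angle between plinth's own z axis and vertical below 0.01 rad and horizontal distance between the grasp point and loose_corner below 0.06 m and height (world z) of the grasp point above 0.065 m and contact force between the fingers and wedge below 0.3 N and linear speed of each of plinth, wedge below 0.01 m/s); the arm keeps its last pose, push and grip.
It fails at once if the wedge is lifted or tipped (height (world z) of wedge above 0.012 m or angle between wedge's own z axis and vertical above 0.25 rad).
It fails at once if the box is lifted, tipped up or shoved away (height (world z) of plinth above 0.015 m or angle between plinth's own z axis and vertical above 0.16 rad or distance of plinth from where it was at the start of the episode above 0.04 m).
It fails at once if another thing on the bench is disturbed (moved by more than 25 mm) (distance of any of block_a, block_b, block_c, hammer, glue, tape_measure, nailer from where it was at the start of the episode above 0.025 m).
It also fails if it takes over 72 s, if anything falls off the work surface, if the arm or the gripper's body presses on something with over 40 N, if the wrist force passes 120 N, or if a joint passes its speed limit or range.

## Working session

There is one attempt and no reset: what is moved stays moved. The work goes in short steps, Python scripts to look and compute and a shell command to move; the robot and the scene stay as the last step left them, time stands still between calls to the robot, and variables do not carry over. Pictures are saved under pics/ and viewed, at most 10 in all, crops included, and the job is handed in when it is done.

```bash
mkdir -p pics; python3 - <<'E'
from plant import manip
import cv2
for c in("top","scene"):
    p,d=manip.grab_frame(c); cv2.imwrite(f"pics/{c}0.png",p[:,:,::-1])
for l in("plinth","loose_corner","wedge","wedge_nose","wedge_heel"):
    print(l,[(round(r["score"],2),[round(float(v),3) for v in r["point"]]) for r in manip.look_for("top",l)][:4])
s=manip.state();print(s["time"],s["tool_pos"],s["tool_rot"],s["contact_force"])
E
```

```text
plinth [(0.76, [0.485, 0.13, 0.07])]
loose_corner []
wedge [(0.8, [0.398, -0.178, 0.004]), (0.59, [0.578, -0.294, 0.01]), (0.58, [0.529, -0.125, 0.007])]
wedge_nose [(0.71, [0.578, -0.295, 0.009]), (0.64, [0.395, -0.175, 0.004]), (0.63, [0.699, 0.335, 0.111]), (0.62, [0.528, -0.127, 0.016])]
wedge_heel [(0.9, [0.528, -0.125, 0.015]), (0.79, [0.58, -0.294, 0.009]), (0.52, [0.397, -0.172, 0.007])]
0.35 [ 0.28285625 -0.55713812  0.22362342] [-2.40473982e-04  9.72542656e-01  2.32724564e-01 -4.28150630e-05] [-0.4762604   0.33224832 -0.35486066]
```

View pics/top0.png

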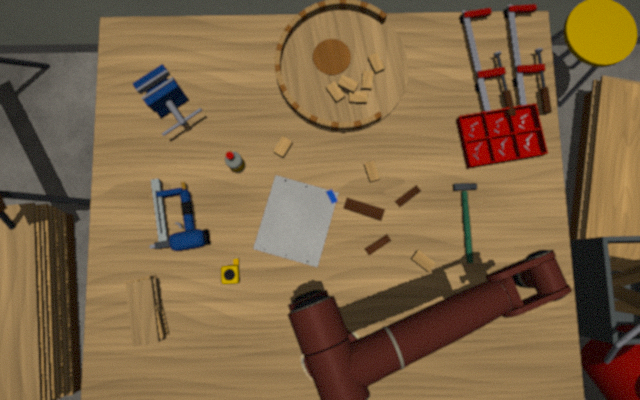

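View pics/scene0.png

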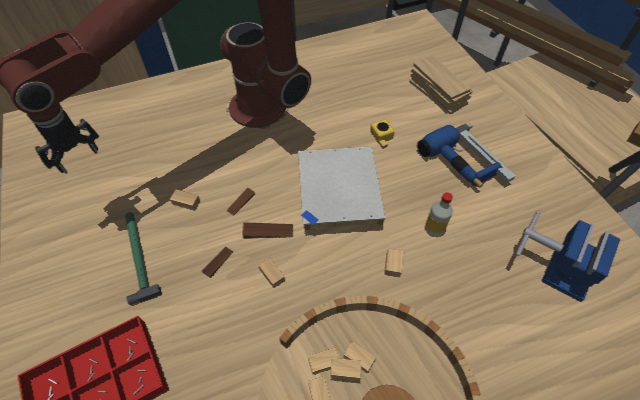

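The top view shows the box with blue tape at about (332,196) and the large wedge at (363,209). Two smaller wedges lie at (408,196) and (377,244). Next I'll measure both poses from masks.

```bash
cat > h.py <<'E'
import numpy as np, cv2
from plant import manip
def world(c,uv,z):
    "pixels to world on the plane at height z"
    P=manip.camera_params(c);R=cv2.Rodrigues(np.array(P["rvec"]))[0];t=np.array(P["tvec"]).ravel()
    n=cv2.undistortPoints(np.array(uv,float).reshape(-1,1,2),np.array(P["camera_matrix"]),None).reshape(-1,2)
    r=np.c_[n,np.ones(len(n))]@R; o=-R.T@t
    return (o+r*((z-o[2])/r[:,2])[:,None])[:,:2]
def blob(m,near):
    n,l,s,ce=cv2.connectedComponentsWithStats(m.astype(np.uint8))
    i=1+np.argmin([np.hypot(*(c-near)) + (1e3 if a[4]<15 else 0) for c,a in zip(ce[1:],s[1:])])
    v,u=np.nonzero(l==i); return np.c_[u,v]
def rect(xy):
    c,wh,a=cv2.minAreaRect((xy*1000).astype(np.float32)); return np.round(c,1),np.round(wh,1),round(a,1)
def masks(p):
    h=cv2.cvtColor(p,cv2.COLOR_RGB2HSV).astype(int)
    H,S,V=h[...,0],h[...,1],h[...,2]
    return dict(white=(S<40)&(V>110),blue=(H>105)&(H<130)&(S>130)&(V>100),dark=(V<100)&(S>90)&((H<15)|(H>170)))
E
python3 - <<'E'
from h import *
for c,nb,nw,nt in(("top",(297,220),(363,209),(332,196)),("scene",(340,185),(268,230),(310,217))):
    p,d=manip.grab_frame(c);m=masks(p)
    for k,n,z in(("white",nb,.068),("blue",nt,.068),("dark",nw,.01)):
        b=blob(m[k],n);xy=world(c,b,z);print(c,k,len(b),b.mean(0).round(1),(xy.mean(0)*1000).round(1),rect(xy))
p,d=manip.grab_frame("scene");cv2.imwrite("pics/z.png",cv2.resize(p[140:290,190:400,::-1],None,fx=3.8,fy=3.8,interpolation=cv2.INTER_CUBIC))
E
```

```text
top white 4913 [295.  221.2] [484.6 128.7] (array([486.8, 123.3]), array([243. , 277.1]), 73.0)
top blue 63 [331.3 196.2] [573.   -4.3] (array([573.3,  -4.3]), array([44.3, 18. ]), 25.1)
top dark 356 [364.  208.7] [ 532.1 -127.3] (array([ 533.1, -125.4]), array([144.6,  40.5]), 71.0)
scene white 5507 [340.  184.4] [492.7 125.6] (array([487. , 124.9]), array([239.8, 279.4]), 72.9)
scene blue 110 [309.5 217.2] [572.4  -5.3] (array([572. ,  -5.4]), array([48.8, 22.7]), 23.8)
scene dark 677 [266.9 230. ] [ 532.6 -129.6] (array([ 533.2, -127.4]), array([149.5,  49.4]), 68.4)
```

View pics/z.png

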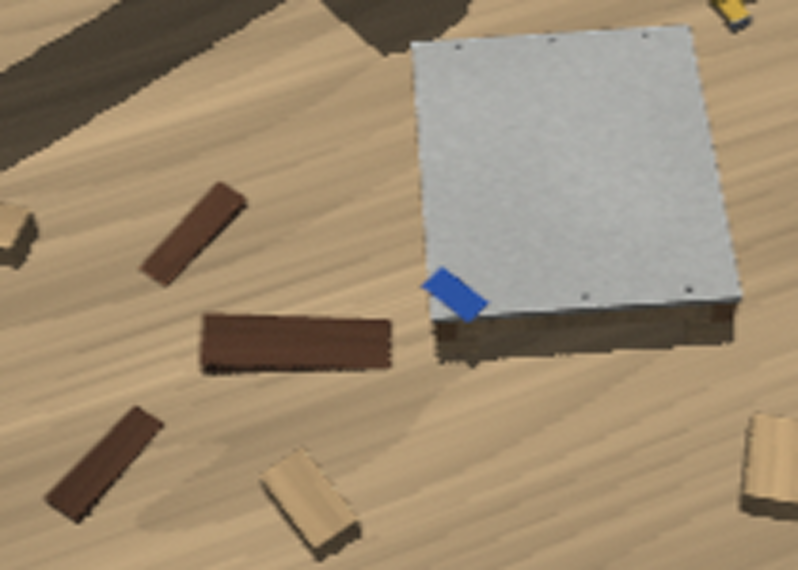

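The crop confirms the tape (about (455,293) in the crop) and the large wedge, thin end facing the box. Box: centre about (487,124) mm, yaw -17°, foot at (572,-6). Wedge: middle (533,-127), pointing 71°, already in line with the foot. First I'll turn the tool x axis to about 71.5° and shut the fingers.

```bash
python3 -m inch '[[[0,0,0],[0,0,-0.13],0],[[0,0,0],[0,0,-0.13],0],[[0,0,0],[0,0,-0.13],0],[[0,0,0],[0,0,-0.13],0],[[0,0,0],[0,0,-0.13],0],[[0,0,0],[0,0,-0.13],0],[[0,0,0],[0,0,0],0]]'
cat >> h.py <<'E'
from scipy.spatial.transform import Rotation as Ro
def to(x,y,z):
    s=manip.state();w,a,b,c=s["tool_rot"];R=Ro.from_quat([a,b,c,w])
    print("t",round(s["time"],2),"pos",s["tool_pos"].round(4),"F",s["contact_force"].round(2),"xdir",R.apply([1,0,0]).round(3),"tool shift mm",(R.inv().apply(np.array([x,y,z])-s["tool_pos"])*1000).round(1))
E
python3 -c "
from h import *
to(.572,-.006,.13)"
```

```text
time: 1.2
tool_pos: [0.2829, -0.5573, 0.224]
tool_rot: [0.0, 0.811, 0.585, -0.0]
contact_force: [-0.1, 0.4, -0.4]
gripper_width: -0.004
grasp_force: 0.0
t 1.2 pos [ 0.2829 -0.5573  0.224 ] F [-0.13  0.4  -0.39] xdir [ 0.316  0.949 -0.   ] tool shift mm [614.4 100.2  93.9]
```

```bash
python3 -m inch '[[[0.047,0.0077,0],[0,0,0],0],[[0.047,0.0077,0],[0,0,0],0],[[0.047,0.0077,0],[0,0,0],0],[[0.047,0.0077,0],[0,0,0],0],[[0.047,0.0077,0],[0,0,0],0],[[0.047,0.0077,0],[0,0,0],0],[[0.047,0.0077,0],[0,0,0],0],[[0.047,0.0077,0],[0,0,0],0]]' >/dev/null; python3 -m inch '[[[0.047,0.0077,0],[0,0,0],0],[[0.047,0.0077,0.02],[0,0,0],0],[[0.047,0.0077,0.02],[0,0,0],0],[[0.047,0.0077,0.02],[0,0,0],0],[[0.047,0.0077,0.02],[0,0,0],0],[[0,0,0],[0,0,0],0],[[0,0,0],[0,0,0],0]]' >/dev/null;python3 -c "
from h import *
to(.572,-.006,.096)"
```

```text
t 2.7 pos [ 0.5676 -0.0135  0.1456] F [-0.89 -1.14  1.04] xdir [ 0.315  0.949 -0.001] tool shift mm [ 8.5  1.9 49.6]
```

```bash
python3 -m inch '[[[0.008,0.002,0.015],[0,0,0],0],[[0,0,0.015],[0,0,0],0],[[0,0,0.012],[0,0,0],0],[[0,0,0.003],[0,0,0],0],[[0,0,0.003],[0,0,0],0],[[0,0,0.003],[0,0,0],0],[[0,0,0],[0,0,0],0]]'
python3 -c "
from h import *
to(.572,-.006,.089)"
```

```text
time: 3.4
tool_pos: [0.5723, -0.0077, 0.0955]
tool_rot: [0.0, 0.811, 0.585, 0.0]
contact_force: [-0.1, 0.4, 0.7]
gripper_width: -0.004
grasp_force: 0.0
t 3.4 pos [ 0.5723 -0.0077  0.0955] F [-0.07  0.37  0.74] xdir [0.316 0.949 0.   ] tool shift mm [ 1.5 -0.8  6.5]
```

```bash
for i in 1 2; do python3 -m inch '[[[0,0,0.002],[0,0,0],0],[[0,0,0.002],[0,0,0],0],[[0,0,0],[0,0,0],0]]' | grep -E 'time|tool_pos|contact'; done
```

```text
time: 3.7
tool_pos: [0.5722, -0.0075, 0.0913]
contact_force: [-0.3, -0.0, -1.4]
time: 4.0
tool_pos: [0.572, -0.0075, 0.087]
contact_force: [-0.0, -0.7, -0.3]
```

```bash
for i in 1 2; do python3 -m inch '[[[0,0,0.002],[0,0,0],0],[[0,0,0],[0,0,0],0],[[0,0,0],[0,0,0],0]]' | grep -E 'time|tool_pos|contact'; done; python3 - <<'E'
from h import *
p,d=manip.grab_frame("scene");cv2.imwrite("pics/z2.png",cv2.resize(p[120:270,210:400,::-1],None,fx=3.8,fy=3.8,interpolation=cv2.INTER_CUBIC))
E
```

```text
time: 4.3
tool_pos: [0.5722, -0.0075, 0.0854]
contact_force: [-0.3, -0.4, 0.1]
time: 4.6
tool_pos: [0.5722, -0.0075, 0.0834]
contact_force: [0.2, 0.4, 0.8]
```

View pics/z2.png

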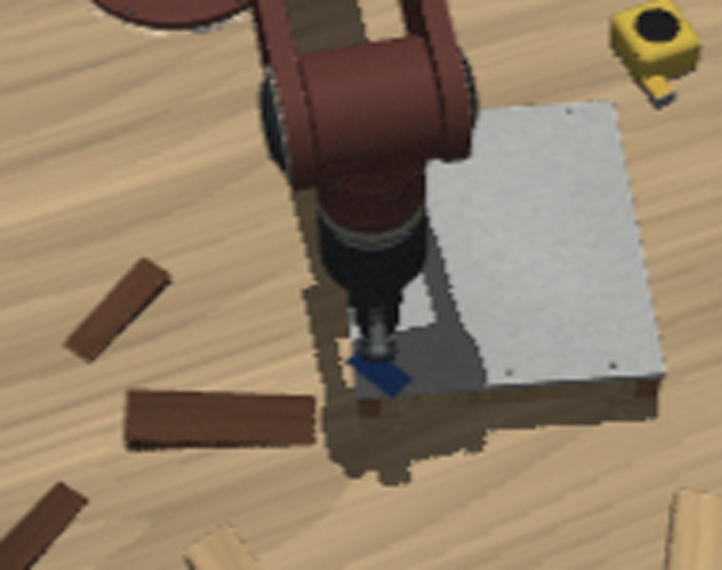

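The fingertips are on the tape (around (378,350) in the crop). I'll keep pressing in small steps until the foot bottoms out.

```bash
for i in 1 2 3; do python3 -m inch '[[[0,0,0.0015],[0,0,0],0],[[0,0,0],[0,0,0],0]]' | grep -E 'time|tool_pos|contact'; done
```

```text
time: 4.85
tool_pos: [0.5721, -0.0075, 0.0817]
contact_force: [1.2, -0.6, -1.7]
time: 5.05
tool_pos: [0.5721, -0.0075, 0.0802]
contact_force: [-0.3, 0.4, 0.3]
time: 5.25
tool_pos: [0.5721, -0.0075, 0.0787]
contact_force: [0.3, 1.0, 0.6]
```

```bash
for i in 1 2 3; do python3 -m inch '[[[0,0,0.0015],[0,0,0],0],[[0,0,0],[0,0,0],0]]' | grep -E 'time|tool_pos|contact'; done
```

```text
time: 5.45
tool_pos: [0.5721, -0.0075, 0.0772]
contact_force: [-0.2, 0.2, -0.5]
time: 5.65
tool_pos: [0.5721, -0.0075, 0.0757]
contact_force: [0.3, 0.8, 0.3]
time: 5.85
tool_pos: [0.5721, -0.0075, 0.0742]
contact_force: [0.0, -1.0, 0.4]
```

```bash
python3 - <<'E'
from h import *
P=manip.camera_params("scene");R=cv2.Rodrigues(np.array(P["rvec"]))[0];t=np.array(P["tvec"]).ravel();K=np.array(P["camera_matrix"])
p,d=manip.grab_frame("scene");m=masks(p)
b=blob(m["white"],(345,180));z=d[b[:,1],b[:,0]]
X=(np.c_[b,np.ones(len(b))]@np.linalg.inv(K).T*z[:,None]-t)@R
X=X[(z>0)&(abs(X[:,2]-.065)<.02)]
A=np.c_[X[:,:2],np.ones(len(X))];c=np.linalg.lstsq(A,X[:,2],rcond=None)[0]
print(len(X),c.round(4),"z corner",c@[.572,-.006,1],"centre",c@[.487,.124,1])
f=[manip.state()["contact_force"]];print(f)
E
```

```text
3497 [-0.0008  0.0007  0.0692] z corner 0.06873580349122488 centre 0.06889136080420508
[array([ 0.19603769, -0.12545039, -0.23137081])]
```

```bash
python3 - <<'E'
from h import *
p,d=manip.grab_frame("scene");cv2.imwrite("pics/z3.png",cv2.resize(p[185:245,280:360,::-1],None,fx=9,fy=9,interpolation=cv2.INTER_CUBIC))
P=manip.camera_params("scene")
q=cv2.projectPoints(np.array([[.5721,-.0075,z] for z in(.0742,.068,.049)]+[[.572,-.006,.068]]),np.array(P["rvec"]),np.array(P["tvec"]),np.array(P["camera_matrix"]),None)[0].reshape(-1,2)
print(q.round(1),((q-[280,185])*9).round())
E
```

```text
[[308.7 216.2]
 [308.7 217.3]
 [308.9 220.8]
 [309.2 217.2]] [[258. 281.]
 [259. 291.]
 [260. 322.]
 [263. 289.]]
```

View pics/z3.png

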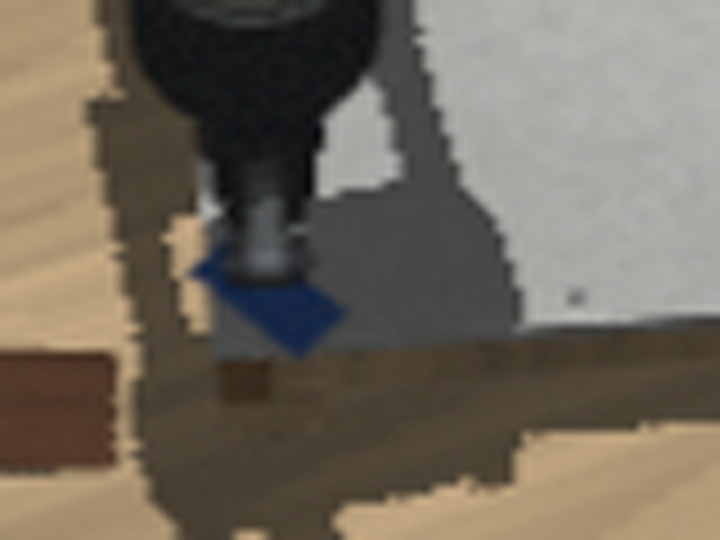

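The fingertips look just above the tape, higher than the nominal 25 mm offset predicts. I'll keep lowering in small steps until I feel contact.

```bash
for i in 1 2 3 4; do python3 -m inch '[[[0,0,0.0015],[0,0,0],0],[[0,0,0],[0,0,0],0]]' | grep -E 'time|tool_pos|contact|width'; done; python3 - <<'E'
from h import *
P=manip.camera_params("scene");R=cv2.Rodrigues(np.array(P["rvec"]))[0];t=np.array(P["tvec"]).ravel();K=np.array(P["camera_matrix"])
p,d=manip.grab_frame("scene");m=masks(p)
def pts(b):
    z=d[b[:,1],b[:,0]]; return ((np.c_[b,np.ones(len(b))]@np.linalg.inv(K).T*z[:,None]-t)@R)[z>0]
X=pts(blob(m["white"],(345,180)));X=X[abs(X[:,2]-.065)<.02]
c=np.linalg.lstsq(np.c_[X[:,:2],np.ones(len(X))],X[:,2],rcond=None)[0]
print("tilt",c[:2].round(4),"corner",c@[.572,-.006,1]);
print("blue",np.median(pts(blob(m["blue"],(312,219))),0))
for v in range(200,224,2): print(v,[pts(np.array([[u,v]])).round(3).tolist() for u in (309,)])
E
```

```text
time: 6.15
tool_pos: [0.5721, -0.0075, 0.0728]
contact_force: [0.1, -0.2, -0.4]
gripper_width: -0.001
time: 6.35
tool_pos: [0.5721, -0.0075, 0.0712]
contact_force: [0.1, 0.7, -0.1]
gripper_width: -0.001
time: 6.55
tool_pos: [0.5721, -0.0075, 0.0697]
contact_force: [-0.6, 0.1, -0.1]
gripper_width: 0.003
time: 6.75
tool_pos: [0.5721, -0.0075, 0.0682]
contact_force: [0.0, -0.2, 0.3]
gripper_width: 0.004
tilt [0.0003 0.0017] corner 0.06866693681432436
blue [0.49099821 0.51588319 0.05322309]
200 [[[0.608, -0.017, 0.21]]]
202 [[[0.609, -0.017, 0.202]]]
204 [[[0.603, -0.016, 0.184]]]
206 [[[0.608, -0.018, 0.182]]]
208 [[[0.613, -0.02, 0.181]]]
210 [[[0.616, -0.021, 0.175]]]
212 [[[0.62, -0.022, 0.173]]]
214 [[[0.624, -0.024, 0.17]]]
216 [[[0.63, -0.026, 0.17]]]
218 [[[0.575, -0.008, 0.069]]]
220 [[[0.581, -0.01, 0.067]]]
222 [[[0.586, -0.012, 0.066]]]
```

```bash
python3 - <<'E'
from h import *
s=manip.state();print(s["tool_pos"],s["joint_pos"].round(3),s["time"])
P=manip.camera_params("scene");a=[np.array(P[k]) for k in("rvec","tvec","camera_matrix")]
R=cv2.Rodrigues(a[0])[0];print("cam",-R.T@a[1].ravel())
print(cv2.projectPoints(np.array([[.283,-.557,.224],[.283,-.557,.199],[.572,-.0075,.068],[.572,-.0075,.168]]),*a,None)[0].reshape(-1,2).round(1))
p,d=manip.grab_frame("scene");q,e=manip.grab_frame("top")
print(d[190:224:3,302:318:3].round(3))
A=cv2.resize(p[110:250,220:400,::-1],(720,560)) 
B=cv2.resize(q[150:300,260:440,::-1],(660,550))
cv2.imwrite("pics/s4.png",A);cv2.imwrite("pics/t4.png",B)
E
```

```text
[ 0.57217284 -0.00747679  0.06830746] [-0.143  0.076  1.861  0.     1.204  0.178] 6.8
cam [ 1.22661548 -0.23101909  1.15003962]
[[ 82.7 166.6]
 [ 86.7 172.3]
 [308.7 217.3]
 [307.9 197.7]]
[[1.113 1.116 1.124 1.117 1.117 1.126]
 [1.122 1.12  1.12  1.122 1.128 1.136]
 [1.136 1.132 1.132 1.134 1.136 1.15 ]
 [1.146 1.143 1.144 1.142 1.15  1.317]
 [1.183 1.154 1.153 1.153 1.188 1.314]
 [1.308 1.159 1.165 1.158 1.206 1.304]
 [1.303 1.219 1.168 1.215 1.304 1.301]
 [1.299 1.23  1.171 1.18  1.296 1.292]
 [1.29  1.168 1.167 1.17  1.287 1.291]
 [1.368 1.171 1.17  1.172 1.276 1.282]
 [1.354 1.276 1.282 1.28  1.278 1.279]
 [1.352 1.271 1.274 1.271 1.273 1.278]]
```

View pics/s4.png

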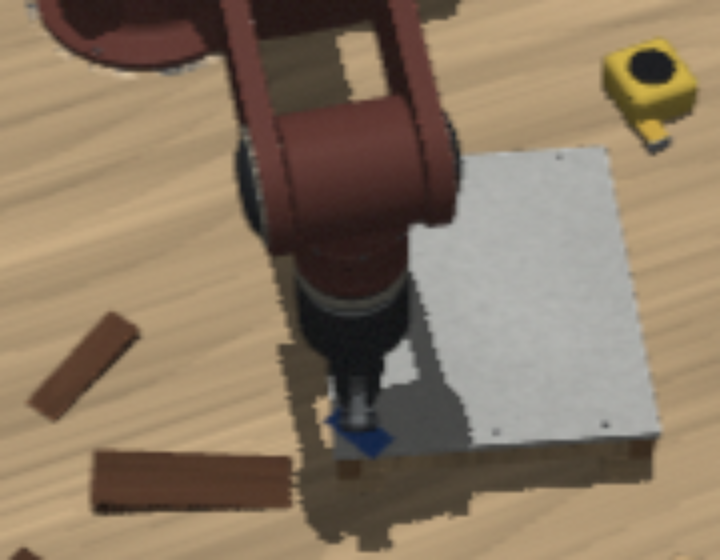

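View pics/t4.png

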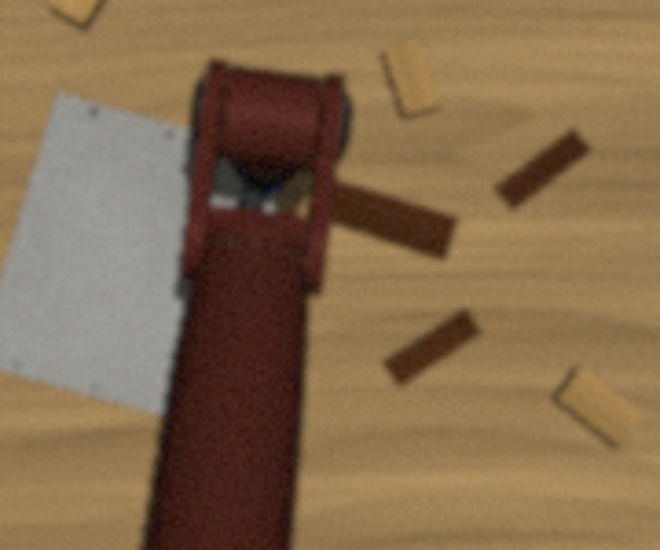

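```bash
cat >> h.py <<'E'
def cloud(c):
    P=manip.camera_params(c);R=cv2.Rodrigues(np.array(P["rvec"]))[0];t=np.array(P["tvec"]).ravel();K=np.array(P["camera_matrix"])
    p,d=manip.grab_frame(c);v,u=np.mgrid[:400,:640]
    X=((np.stack([u,v,np.ones_like(u)],-1)@np.linalg.inv(K).T)*d[...,None]-t)@R
    X[d==0]=np.nan; return p,X
E
python3 - <<'E'
from h import *
for c in("scene","top"):
    p,X=cloud(c)
    print(c,"bench z",np.nanmedian(X[300,200:220,2]))
    near=(abs(X[...,0]-.6)<.15)&(abs(X[...,1]+.01)<.12)
    for z in np.arange(.08,.48,.03):
        m=near&(X[...,2]>z)&(X[...,2]<z+.03)
        if m.sum()>3:
            q=X[m];print(round(z,2),m.sum(),"x",np.percentile(q[:,0],[2,50,98]).round(3),"y",np.percentile(q[:,1],[2,50,98]).round(3))
E
```

```text
scene bench z 0.0012550482220823253
0.11 19 x [0.576 0.582 0.594] y [-0.028 -0.02   0.002]
0.14 66 x [0.577 0.616 0.632] y [-0.037 -0.022  0.003]
0.17 95 x [0.584 0.61  0.628] y [-0.034 -0.02   0.004]
0.2 154 x [0.571 0.605 0.611] y [-0.044 -0.02   0.021]
0.23 228 x [0.566 0.6   0.61 ] y [-0.044 -0.018  0.022]
0.26 197 x [0.57  0.602 0.609] y [-0.043 -0.018  0.023]
0.29 247 x [0.583 0.602 0.61 ] y [-0.041 -0.014  0.019]
0.32 159 x [0.505 0.606 0.62 ] y [-0.072 -0.018  0.042]
0.35 801 x [0.458 0.604 0.621] y [-0.073 -0.009  0.05 ]
0.38 1412 x [0.466 0.575 0.608] y [-0.066 -0.004  0.048]
0.41 969 x [0.453 0.483 0.547] y [-0.054  0.008  0.06 ]
0.44 209 x [0.45  0.458 0.475] y [-0.012  0.012  0.039]
top bench z 0.00032997308548875584
0.14 18 x [0.524 0.528 0.537] y [-0.003  0.01   0.022]
0.17 24 x [0.52  0.532 0.539] y [-0.     0.01   0.021]
0.2 22 x [0.534 0.537 0.552] y [-0.028  0.002  0.028]
0.23 32 x [0.534 0.539 0.554] y [-0.026  0.006  0.028]
0.26 25 x [0.536 0.537 0.546] y [-0.023 -0.002  0.022]
0.29 15 x [0.535 0.538 0.579] y [-0.013  0.005  0.038]
0.32 16 x [0.512 0.555 0.606] y [-0.048 -0.036  0.041]
0.35 250 x [0.527 0.546 0.614] y [-0.067  0.     0.062]
0.38 775 x [0.537 0.57  0.604] y [-0.062 -0.003  0.053]
0.41 581 x [0.451 0.479 0.545] y [-0.05   0.02   0.065]
0.44 102 x [0.451 0.459 0.474] y [-0.011  0.015  0.043]
```

The depth clouds and the start picture agree with the reported x and y. Both put the gripper roughly 75–80 mm higher than the reported z, so I'll trust the cameras and descend until there is real contact.

```bash
for i in 1 2 3 4 5; do python3 -m inch '[[[0,0,0.003],[0,0,0],0],[[0,0,0.003],[0,0,0],0],[[0,0,0],[0,0,0],0]]' | grep -E 'time|tool_pos|contact'; done; python3 - <<'E'
from h import *
p,X=cloud("scene")
for v in range(206,226,2): print(v,X[v,306:314:3].round(3).tolist())
E
```

```text
time: 7.3
tool_pos: [0.5718, -0.0075, 0.0617]
contact_force: [0.3, -0.3, -0.6]
time: 7.6
tool_pos: [0.5719, -0.0074, 0.0558]
contact_force: [-0.5, 1.2, 0.4]
time: 7.9
tool_pos: [0.5744, -0.0078, 0.0547]
contact_force: [-5.8, -0.8, 17.7]
time: 8.2
tool_pos: [0.577, -0.0083, 0.0542]
contact_force: [-13.6, 0.9, 38.8]
time: 8.5
tool_pos: [0.5787, -0.0088, 0.054]
contact_force: [-26.7, 1.9, 65.5]
206 [[0.608, -0.026, 0.187], [0.612, -0.019, 0.189], [0.614, -0.011, 0.188]]
208 [[0.61, -0.027, 0.18], [0.612, -0.019, 0.179], [0.616, -0.012, 0.181]]
210 [[0.612, -0.028, 0.175], [0.614, -0.02, 0.173], [0.618, -0.013, 0.174]]
212 [[0.613, -0.029, 0.167], [0.616, -0.021, 0.166], [0.595, -0.005, 0.128]]
214 [[0.589, -0.021, 0.117], [0.621, -0.023, 0.164], [0.595, -0.005, 0.118]]
216 [[0.618, -0.031, 0.155], [0.623, -0.024, 0.159], [0.621, -0.015, 0.149]]
218 [[0.625, -0.033, 0.157], [0.629, -0.026, 0.159], [0.631, -0.018, 0.157]]
220 [[0.629, -0.035, 0.154], [0.632, -0.027, 0.153], [0.636, -0.02, 0.154]]
222 [[0.632, -0.036, 0.149], [0.59, -0.013, 0.072], [0.587, -0.003, 0.062]]
224 [[0.585, -0.021, 0.059], [0.591, -0.014, 0.063], [0.596, -0.007, 0.067]]
```

Contact is clear: the foot bottomed out at a reported z of about 0.055, with a stiffness of about 4 N/mm. Backing off before the force grows.

```bash
python3 -m inch '[[[0,0,-0.008],[0,0,0],0],[[0,0,-0.008],[0,0,0],0],[[0,0,0],[0,0,0],0]]' | grep -E 'time|tool_pos|contact|width'
cat >> h.py <<'E'
def tilt():
    p,X=cloud("scene");b=blob(masks(p)["white"],(345,180));q=X[b[:,1],b[:,0]];q=q[abs(q[:,2]-.065)<.02]
    for _ in range(3):
        A=np.c_[q[:,:2],np.ones(len(q))];c=np.linalg.lstsq(A,q[:,2],rcond=None)[0];r=q[:,2]-A@c;q=q[abs(r)<2*r.std()]
    print("tilt",c[:2].round(4),"corner",round(float(c@[.572,-.006,1]),4),"opp",round(float(c@[.402,.254,1]),4))
    bb=world("scene",b,.068);print("white rect",rect(bb))
E
python3 -c "
from h import *
tilt();to(.572,-.0075,.09)"; python3 -m inch '[[[0,0,-0.015],[0,0,0],0],[[0,0,-0.015],[0,0,0],0],[[0,0,-0.015],[0,0,0],0],[[0,0,0],[0,0,0],0]]' | grep -E 'time|tool_pos|contact|width';python3 -c "
from h import *
tilt();to(.572,-.0075,.09)"
```

```text
time: 8.85
tool_pos: [0.5732, -0.0076, 0.0558]
contact_force: [0.2, -0.0, -0.1]
gripper_width: -0.001
tilt [-0.0147  0.0346] corner 0.0639 opp 0.0754
white rect (array([497. , 157.6]), array([169.5, 287.3]), 72.6)
t 8.9 pos [ 0.5728 -0.0076  0.0548] F [0.4  0.05 9.69] xdir [0.316 0.949 0.   ] tool shift mm [ -0.1  -0.8 -35.2]
time: 9.3
tool_pos: [0.5742, -0.0078, 0.1027]
contact_force: [0.8, -0.4, 0.3]
gripper_width: -0.001
tilt [-0.0015 -0.0012] corner 0.069 opp 0.0689
white rect (array([497.7, 159.4]), array([168. , 279.2]), 72.9)
t 9.35 pos [ 0.5734 -0.0076  0.1014] F [-0.59 -1.   -0.28] xdir [0.315 0.949 0.001] tool shift mm [-0.4 -1.4 11.4]
```

Pressing rocked the corner down (plane fit at the bottomed press, tilt about 0.037 rad) and it came back level on release. Next I'll go behind the wedge heel.

```bash
python3 -m inch '[[[-0.02,0,-0.03],[0,0,0],0],[[-0.04,-0.001,0],[0,0,0],0],[[-0.045,-0.001,0],[0,0,0],0],[[-0.045,-0.001,0],[0,0,0],0],[[-0.045,-0.001,0],[0,0,0],0],[[-0.035,0,0],[0,0,0],0],[[-0.014,0,0.02],[0,0,0],0],[[0,0,0.02],[0,0,0],0]]' | grep -E 'time|tool_pos|contact|width'
python3 - <<'E'
from h import *
p,X=cloud("scene");b=blob(masks(p)["dark"],(267,230))
print(len(b),rect(world("scene",b,.01)))
q=X[b[:,1],b[:,0]];u=np.array([.33,.944]);s=(q[:,:2]-[.533,-.127])@u
for a in np.arange(-.08,.08,.02):
    k=(s>a)&(s<a+.02);print(round(a+.01,2),k.sum(),np.median(q[k,2]).round(4) if k.any() else "")
to(.4945,-.2365,.03)
E
```

```text
time: 10.15
tool_pos: [0.4909, -0.2401, 0.0893]
contact_force: [-1.1, 0.6, -0.6]
gripper_width: -0.004
670 (array([ 532.8, -128.5]), array([151.5,  49.4]), 68.4)
-0.07 65 0.0195
-0.05 97 0.0175
-0.03 93 0.015
-0.01 93 0.0126
0.01 92 0.0102
0.03 89 0.0078
0.05 80 0.006
0.07 58 0.0035
t 10.2 pos [ 0.4886 -0.2375  0.0846] F [-1.86  1.77 -1.87] xdir [0.318 0.948 0.002] tool shift mm [ 2.7  5.6 54.5]
```

The wedge profile (20 mm at the heel down to 3 mm at the nose) confirms its orientation. Lowering behind the heel.

```bash
python3 -m inch '[[[0.002,0.003,0.02],[0,0,0],0],[[0,0.003,0.02],[0,0,0],0],[[0,0,0.015],[0,0,0],0],[[0,0,0.008],[0,0,0],0],[[0,0,0],[0,0,0],0],[[0,0,0],[0,0,0],0]]' | grep -E 'time|tool_pos|contact|width'
for i in 1 2 3; do python3 -m inch '[[[0,0,0.002],[0,0,0],0],[[0,0,0],[0,0,0],0]]' | grep -E 'time|tool_pos|contact'; done
```

```text
time: 10.8
tool_pos: [0.4981, -0.2379, 0.027]
contact_force: [0.7, 0.5, 0.4]
gripper_width: -0.001
time: 11.0
tool_pos: [0.4983, -0.2381, 0.0252]
contact_force: [-0.2, 0.1, -0.6]
time: 11.2
tool_pos: [0.4978, -0.2378, 0.0225]
contact_force: [0.3, -0.3, -0.6]
time: 11.4
tool_pos: [0.4976, -0.2376, 0.0201]
contact_force: [-0.7, 0.9, -0.1]
```

```bash
python3 - <<'E'
from h import *
p,X=cloud("scene")
s=manip.state();print(s["tool_pos"].round(4))
P=manip.camera_params("scene");q=cv2.projectPoints(s["tool_pos"][None],np.array(P["rvec"]),np.array(P["tvec"]),np.array(P["camera_matrix"]),None)[0].ravel();print(q)
cv2.imwrite("pics/z5.png",cv2.resize(p[120:270,160:360,::-1],None,fx=4,fy=4,interpolation=cv2.INTER_CUBIC))
near=np.hypot(X[...,0]-s["tool_pos"][0],X[...,1]-s["tool_pos"][1])<.07
for z in np.arange(.02,.2,.01):
    m=near&(X[...,2]>z)&(X[...,2]<z+.01)
    if m.any():
        r=(X[m][:,:2]-s["tool_pos"][:2])@np.array([[.316,.949],[.949,-.316]]).T*1000
        print(round(z,2),m.sum(),"tx",np.percentile(r[:,0],[0,50,100]).round(),"ty",np.percentile(r[:,1],[0,50,100]).round())
E
```

```text
[ 0.4977 -0.2377  0.0203]
[228.71796252 230.36722141]
0.02 50 tx [ 8. 49. 67.] ty [-25.  -4.  20.]
0.03 5 tx [ 2.  7. 11.] ty [ 2.  7. 11.]
0.04 6 tx [ 5. 11. 12.] ty [-5.  2. 12.]
0.05 4 tx [ 8. 10. 11.] ty [4. 6. 8.]
0.06 2 tx [11. 11. 11.] ty [-5. -0.  4.]
0.07 14 tx [-3. 12. 14.] ty [-13.  10.  30.]
0.08 14 tx [-0.  9. 13.] ty [ 9. 18. 33.]
0.09 14 tx [-1. 13. 17.] ty [-7. 14. 44.]
0.1 13 tx [ 7. 13. 18.] ty [-12.  15.  48.]
0.11 30 tx [-12.   7.  18.] ty [14. 51. 62.]
0.12 58 tx [-19.   4.  20.] ty [ 7. 50. 62.]
0.13 34 tx [-18.   4.  18.] ty [14. 37. 52.]
0.14 22 tx [-8.  5. 20.] ty [17. 37. 40.]
0.15 25 tx [-20.   1.  36.] ty [ 4. 35. 38.]
0.16 52 tx [-29.  18.  38.] ty [-5. 30. 38.]
0.17 60 tx [-32.   9.  37.] ty [-7. 32. 38.]
0.18 65 tx [-29.  15.  38.] ty [-5. 31. 39.]
0.19 77 tx [-31.   1.  37.] ty [-7. 29. 39.]
```

View pics/z5.png

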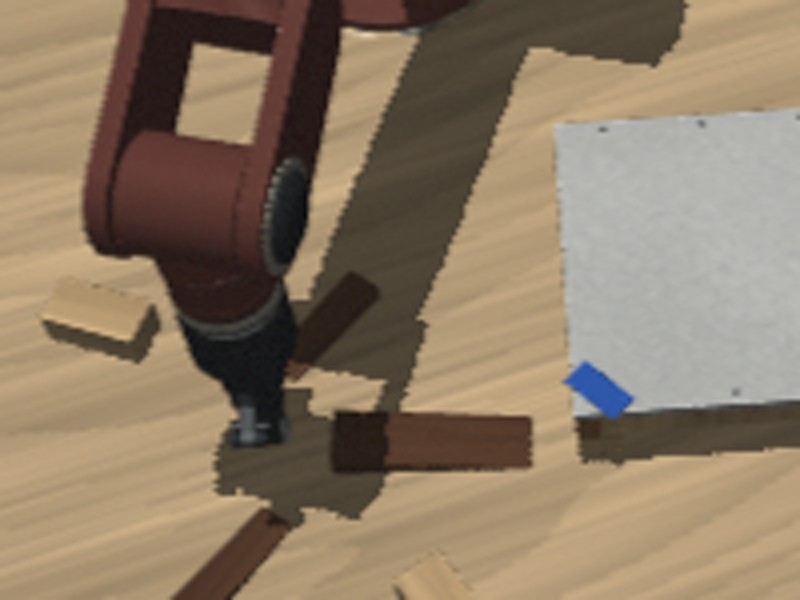

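The fingers hang between the heel and the arm side (crop about (260,430)), in line with the wedge, whose heel is at crop (335,440). The tips are still above the bench, so I'll lower and then push.

```bash
for i in 1 2 3; do python3 -m inch '[[[0,0,0.003],[0,0,0],0],[[0,0,0.003],[0,0,0],0],[[0,0,0],[0,0,0],0]]' | grep -E 'time|tool_pos|contact'; done
python3 -c "
from h import *
to(.4945,-.2365,.002)"
```

```text
time: 11.75
tool_pos: [0.4974, -0.2375, 0.0137]
contact_force: [0.5, -0.8, -0.1]
time: 12.05
tool_pos: [0.4974, -0.2375, 0.0078]
contact_force: [0.5, -0.2, -0.4]
time: 12.35
tool_pos: [0.4974, -0.2375, 0.0018]
contact_force: [0.4, 0.4, -0.2]
t 12.35 pos [ 0.4974 -0.2375  0.0018] F [ 0.37  0.36 -0.22] xdir [0.315 0.949 0.   ] tool shift mm [ 0.  -3.1 -0.2]
```

```bash
python3 -m inch '[[[0.01,0,0],[0,0,0],0],[[0.01,0,0],[0,0,0],0],[[0.01,0,0],[0,0,0],0],[[0.01,0,0],[0,0,0],0],[[0.01,0,0],[0,0,0],0],[[0.01,0,0],[0,0,0],0],[[0.01,0,0],[0,0,0],0],[[0,0,0],[0,0,0],0]]' | grep -E 'time|tool_pos|contact|width'
cat >> h.py <<'E'
F=np.array([.5725,-.0067])
def wedge(near):
    p,X=cloud("scene");b=blob(masks(p)["dark"],near);q=world("scene",b,.01);print(len(b),b.mean(0).round(),rect(q))
E
python3 -c "
from h import *
wedge((275,228));to(.5,-.2,.002)"
```

```text
time: 13.15
tool_pos: [0.5202, -0.17, 0.0024]
contact_force: [-0.5, 0.3, 0.6]
gripper_width: 0.001
637 [281. 229.] (array([547.3, -82.5]), array([156.9,  49.5]), 68.3)
t 13.2 pos [ 0.5201 -0.1706  0.0024] F [-0.06 -0.93  0.37] xdir [0.314 0.949 0.   ] tool shift mm [-34.2  -9.8   0.4]
```

```bash
python3 -m inch '[[[0.005,0,0],[0,0,0],0],[[0.005,0,0],[0,0,0],0],[[0.005,0,0],[0,0,0],0],[[0,0,0],[0,0,0],0]]' | grep -E 'time|tool_pos|contact'
for i in 1 2 3 4 5; do python3 -m inch '[[[0.003,0,0],[0,0,0],0],[[0.002,0,0],[0,0,0],0],[[0,0,0],[0,0,0],0]]' | grep -E 'time|tool_pos|contact'; done
python3 -c "
from h import *
wedge((285,226));tilt()"
```

```text
time: 13.6
tool_pos: [0.5247, -0.1566, 0.0024]
contact_force: [-1.0, 0.8, -0.2]
time: 13.9
tool_pos: [0.5263, -0.1522, 0.0025]
contact_force: [-0.1, 0.5, 0.5]
time: 14.2
tool_pos: [0.5279, -0.1474, 0.0025]
contact_force: [0.1, 0.3, 0.5]
time: 14.5
tool_pos: [0.5295, -0.1426, 0.0025]
contact_force: [0.9, 0.4, -0.7]
time: 14.8
tool_pos: [0.531, -0.1382, 0.0025]
contact_force: [-0.0, -1.9, -0.2]
time: 15.1
tool_pos: [0.5326, -0.1332, 0.0025]
contact_force: [-0.1, -2.8, -0.4]
508 [289. 229.] (array([557.9, -50.7]), array([150.5,  53.1]), 68.4)
tilt [-0.0003 -0.0018] corner 0.0691 opp 0.0687
white rect (array([486.8, 125.9]), array([246.1, 279.3]), 73.6)
```

```bash
for i in 1 2 3 4; do python3 -m inch '[[[0.001,0,0],[0,0,0],0],[[0.001,0,0],[0,0,0],0],[[0,0,0],[0,0,0],0]]' | grep -E 'time|tool_pos|contact'; done
python3 -c "
from h import *
tilt()"
```

```text
time: 15.5
tool_pos: [0.5332, -0.1315, 0.0025]
contact_force: [-1.0, -2.8, -0.2]
time: 15.8
tool_pos: [0.5338, -0.1295, 0.0025]
contact_force: [-1.5, -2.8, -0.2]
time: 16.1
tool_pos: [0.5345, -0.1276, 0.0025]
contact_force: [-0.1, -2.5, -0.1]
time: 16.4
tool_pos: [0.5351, -0.1256, 0.0025]
contact_force: [-0.3, -2.9, 0.2]
tilt [-0.0003 -0.0006] corner 0.0689 opp 0.0688
white rect (array([488.7, 134.8]), array([240. , 279.2]), 74.6)
```

```bash
python3 - <<'E'
from h import *
p,X=cloud("scene");m=masks(p);b=blob(m["blue"],(310,217));xy=world("scene",b,.068);print(len(b),(xy.mean(0)*1000).round(1),rect(xy))
w=blob(m["white"],(345,180));print(w.min(0),w.max(0),len(w));wedge((290,226))
# visible box edge: low rows (front edge) and right edge
for v in (160,180,200): print(v,w[w[:,1]==v][:,0].min(),w[w[:,1]==v][:,0].max(),world("scene",[[w[w[:,1]==v][:,0].max(),v]],.068).round(4))
for u in (340,360,375): print(u,w[w[:,0]==u][:,1].max(),world("scene",[[u,w[w[:,0]==u][:,1].max()]],.068).round(4))
cv2.imwrite("pics/z6.png",cv2.resize(p[120:270,200:400,::-1],None,fx=4,fy=4,interpolation=cv2.INTER_CUBIC))
E
```

```text
107 [577.2   6.9] (array([577.7,   7.2]), array([47.8, 22.7]), 26.0)
[300 146] [389 222] 5491
490 [291. 228.] (array([556.9, -53.3]), array([125.6,  53.1]), 68.4)
160 301 376 [[0.4484 0.2699]]
180 303 380 [[0.5256 0.2463]]
200 306 385 [[0.5991 0.2269]]
340 220 [[0.6144 0.0739]]
360 218 [[0.6296 0.1308]]
375 217 [[0.6426 0.1728]]
```

View pics/z6.png

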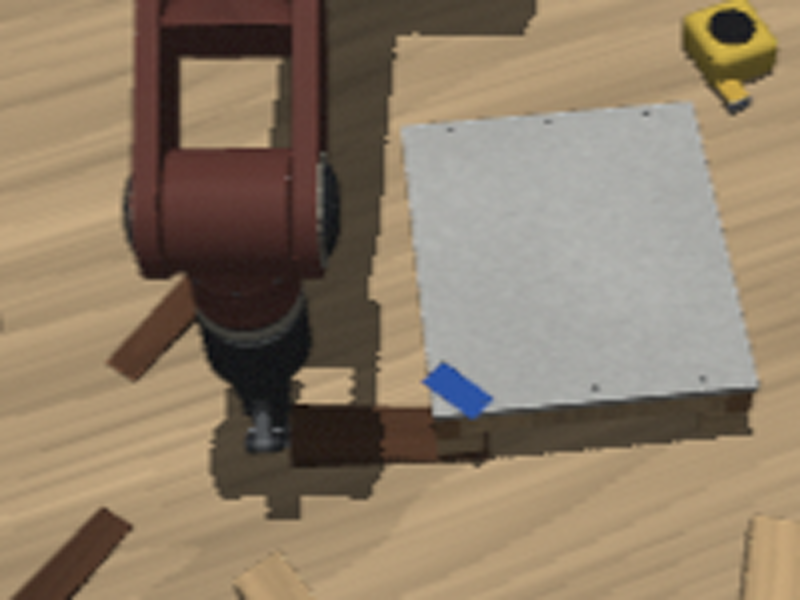

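The tape has moved about 13 mm, so the box has started to slide with the wedge. I'll stop here, back off and test the corner by pressing. The box is level and still within its allowance.

```bash
python3 -m inch '[[[-0.01,0,0],[0,0,0],0],[[-0.02,0,0],[0,0,0],0],[[-0.01,0,-0.02],[0,0,0],0],[[0,0,-0.04],[0,0,0],0],[[0,0,-0.04],[0,0,0],0],[[0,0,-0.02],[0,0,0],0],[[0,0,0],[0,0,0],0]]' | grep -E 'time|tool_pos|contact'
python3 -c "
from h import *
tilt();wedge((290,226));to(.577,.006,.12)"
```

```text
time: 17.25
tool_pos: [0.5249, -0.165, 0.127]
contact_force: [0.2, 0.8, 0.2]
tilt [ 0.0001 -0.0005] corner 0.069 opp 0.0688
white rect (array([488.7, 134.8]), array([240. , 279.2]), 74.6)
526 [292. 229.] (array([560.8, -43.6]), array([147.3,  53.1]), 68.4)
t 17.35 pos [ 0.5223 -0.1637  0.1222] F [-0.8   0.26 -0.35] xdir [0.316 0.949 0.001] tool shift mm [178.3  -1.6   2.4]
```

```bash
python3 -m inch '[[[0.045,0,0],[0,0,0],0],[[0.045,0,0],[0,0,0],0],[[0.045,0,0],[0,0,0],0],[[0.033,0,0.01],[0,0,0],0],[[0.01,-0.001,0.02],[0,0,0],0],[[0,0,0.015],[0,0,0],0],[[0,0,0],[0,0,0],0],[[0,0,0],[0,0,0],0]]' | grep -E 'time|tool_pos|contact'
for i in 1 2 3 4 5 6; do python3 -m inch '[[[0,0,0.002],[0,0,0],0],[[0,0,0],[0,0,0],0]]' | grep -E 'time|tool_pos|contact'; done
```

```text
time: 18.15
tool_pos: [0.5765, 0.0047, 0.0761]
contact_force: [0.5, -0.2, 0.4]
time: 18.35
tool_pos: [0.5781, 0.0046, 0.0762]
contact_force: [0.1, 0.3, -0.1]
time: 18.55
tool_pos: [0.5778, 0.0052, 0.0737]
contact_force: [0.1, 0.5, 0.3]
time: 18.75
tool_pos: [0.5775, 0.0055, 0.0713]
contact_force: [-0.5, 0.2, 0.1]
time: 18.95
tool_pos: [0.5774, 0.0055, 0.0691]
contact_force: [-0.4, 0.6, -0.3]
time: 19.15
tool_pos: [0.5775, 0.0055, 0.0671]
contact_force: [0.3, -0.1, 0.6]
time: 19.35
tool_pos: [0.5774, 0.0055, 0.0651]
contact_force: [-1.2, -1.0, 0.7]
```

```bash
for i in 1 2 3 4 5; do python3 -m inch '[[[0,0,0.001],[0,0,0],0],[[0,0,0],[0,0,0],0]]' | grep -E 'time|tool_pos|contact'; done; python3 -c "
from h import *
tilt()"
```

```text
time: 19.55
tool_pos: [0.5776, 0.0055, 0.0643]
contact_force: [-0.7, -1.0, 0.1]
time: 19.75
tool_pos: [0.5776, 0.0055, 0.0633]
contact_force: [-0.0, 0.0, 0.8]
time: 19.95
tool_pos: [0.5776, 0.0055, 0.0623]
contact_force: [0.3, 0.5, 0.3]
time: 20.15
tool_pos: [0.5775, 0.0055, 0.0613]
contact_force: [-0.3, 0.0, 0.6]
time: 20.35
tool_pos: [0.5778, 0.0054, 0.0607]
contact_force: [-0.2, 0.3, 1.0]
tilt [-0.0014 -0.0015] corner 0.069 opp 0.0688
white rect (array([498.9, 171.4]), array([163.9, 279.2]), 74.6)
```

```bash
for i in 1 2 3; do python3 -m inch '[[[0,0,0.001],[0,0,0],0],[[0,0,0],[0,0,0],0],[[0,0,0],[0,0,0],0]]' | grep -E 'time|tool_pos|contact'; done; python3 -c "
from h import *
tilt();tilt();print(manip.state()['contact_force'])"
```

```text
time: 20.7
tool_pos: [0.5779, 0.0054, 0.0606]
contact_force: [-3.0, 0.9, 6.6]
time: 21.0
tool_pos: [0.578, 0.0054, 0.0605]
contact_force: [-5.1, 0.7, 11.0]
time: 21.3
tool_pos: [0.5782, 0.0054, 0.0604]
contact_force: [-7.1, 0.2, 15.1]
tilt [0.0011 0.0006] corner 0.0689 opp 0.0688
white rect (array([498.9, 171.4]), array([163.9, 279.4]), 74.6)
tilt [-0.0004  0.0004] corner 0.0688 opp 0.069
white rect (array([498.9, 171.4]), array([163.9, 279.5]), 74.6)
[-7.58884653 -0.17510485 15.10380036]
```

The corner now holds firm: level under 15 N with no dip. The box has moved about 10 mm, within the limit. I'll let it settle briefly and hand in.

```bash
python3 -m inch '[[[0,0,0],[0,0,0],0],[[0,0,0],[0,0,0],0],[[0,0,0],[0,0,0],0]]' | grep -E 'time|tool_pos|contact'; python3 -c "
from plant import manip
print(manip.job_done())"
```

```text
time: 21.7
tool_pos: [0.5782, 0.0053, 0.0604]
contact_force: [-7.5, 0.5, 14.7]
the job is handed in; nothing more can be done
None
```

I handed the job in with the wedge under the short foot, the box level and not dipping under about 15 N on the taped corner. It slid about 10 mm during the push (20 mm allowed), and the arm's reported heights read about 30 mm low, so I went by the cameras and contact force; no verdict came back.

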